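# File a pull-tested book by the peak pointer, then zero the tester

## Robot

A 6-joint arm with a two-finger parallel gripper is mounted at the origin on the work surface. World frame = base frame: x ahead of the robot, y to its left, z up, the work surface at z = 0. Lengths are in m, angles in rad, forces in N, time in s.
With the tool pointing down it reaches from about 0.3 to 0.775 m from the base axis. Payload 14.6 kg.
Tool frame: the origin (TCP) lies midway between the tips of the shut fingers; the grasp point (between the pads) lies 19 mm behind it (tcp_to_grasp is the distance from the TCP to the grasp point, in m); z points along the fingers, y is the line along which they close (so a half turn about z gives the same grasp; the last joint's range is limited). The gripper opens to 94 mm and grips with 3 to 60 N. Pads are 16 mm wide; open, the fingers measure 119 mm over their backs; the gripper's body (75 mm by 177 mm) begins 78 mm behind the grasp point.
Start: joints at [1.274, 0.3, 1.521, -0, 1.321, -0.067], TCP at [0.125, 0.536, 0.205] pointing down, gripper open.
Joint ranges: [-3.03, 3.03], [-0.79, 2.21], [0.23, 2.52], [-1.04, 4.18], [0, 3.07], [-2.55, 2.55]. Speed limits (rad/s): [2.22, 2.22, 2.57, 3.14, 3.14, 3.14].

## Interface

Orientations are given as [roll, pitch, yaw] about the fixed x, y, z axes, in that order (R = Rz(yaw) Ry(pitch) Rx(roll)).
In Python, from station import * gives the robot as it stands.
- The arm moves only by the tool send_rows, never from a script. Its argument "motion" is a list of rows, each a list of 3 entries, a list of its own where there are three numbers: the shift along the tool's x, y, z in units of 0.03 m (1.0 is 0.03 m), then the turn, a rotation vector about the tool's x, y, z in units of 0.12 rad (1.0 is 0.12 rad), then the opening, from -1 (shut) to 1 (fully open). In form: [[[x, y, z], [rx, ry, rz], grip], ...]. A call has 1 to 12 rows; each row shifts and turns the commanded pose from where the row before left it, along the tool's axes as they then stand; what a row does not reach is not made up. A row lasts 1/10 s, in which the tool goes at most 50 mm and 8.59 degrees, less where a joint would pass 70% of its speed; a pose out of reach is approached as far as the arm can. A call with a number of a shift or a turn outside -1 to 1 is refused whole. A call with a gripper value outside its range is refused whole. The fingers move at their own pace and stop on an object; "squeeze" is the grip in N (left out, the last holds). Time passes only in rows, so rows that do not move let the fingers close. It gives the time, the measured TCP pose, the force, the opening and the grip force at its end, in the units of the state.
- get_obs(): the state, without advancing time (a new reading comes with each control period).
- camera(name): name is "scene" or "top"; returns a dict with "pixels" (480x640x3 uint8, red, green, blue), "depth" (480x640 float32, m along the optical axis (not along the pixel's ray), 0 where there is no reading), "fx", "fy", "cx", "cy" (pixels), "rvec" (rotation vector, rad) and "tvec" (3), from world to camera coordinates, as OpenCV has them. Camera axes: x right, y down, z forward; pixel columns grow to the right and rows downward; lengths in m; the calibration is good to about 2 mm. A picture is of the moment at which its call begins.
- hand_in(): hands the job in; it is judged then, once.
The state is a dict: "time_s": time; "qpos": joint angles; "joint_vel": joint speeds; "tau": joint torques, N m; "ee_pos": TCP position; "eef_rot": TCP orientation; "force": force on the tool from outside, world axes, zero at the start; "moment": the same for the moment, N m; "grip_width": finger opening in m; "grip_force": force on a finger pad.
Only numpy, scipy, OpenCV 4.12 (cv2) and the standard library are available. Lean on these libraries where they do the work, as an engineer would, in place of code of your own. Each camera call takes 0.05 s, during which the arm holds its last target. There are 200 camera calls.

## Task

The peak pointer on the pull tester still shows how strong the grey book's binding was: it stands in the sector marked with one, two or three dots. Leave the pointer alone at first and slide the book, flat on the mat, straight into the sorting tray with that same number of studs until it is fully home against the back block (if the pointer lies over a line between two sectors, either of those two trays will do). Then turn the peak pointer back to its zero stop for the next test, leaving the other things on the bench where they are.

Things in the scene. Friction and masses are not known exactly. Their poses are not given: they have to be found in the camera images.
- book: Grey book lying flat on the cutting mat in front of the trays, 110 mm (its x) x 90 mm (its y) x 24 mm thick, about 0.22 kg. Origin: centre of its underside. Too wide to grasp across: push it by its edges. Either short end may go first. The mat's top is at z = 2 mm.
- tray1: Fixed plywood tray with 1 dark stud on its back block; open above and at the front (-x), floor = the mat. Origin: on the mat, where the centre of the book's underside lies when home. Inside 112 mm wide (y); walls 4 thick, 18 high, x = -50 (mouth) to +55; back block 26 high, inner face at x = +55 mm. A book at home stands out 5 mm. Three trays side by side, 124 mm apart, in changing order.
- tray2: Fixed plywood tray with 2 dark studs on its back block; open above and at the front (-x), floor = the mat. Origin: on the mat, where the centre of the book's underside lies when home. Inside 112 mm wide (y); walls 4 thick, 18 high, x = -50 (mouth) to +55; back block 26 high, inner face at x = +55 mm. A book at home stands out 5 mm. Three trays side by side, 124 mm apart, in changing order.
- tray3: Fixed plywood tray with 3 dark studs on its back block; open above and at the front (-x), floor = the mat. Origin: on the mat, where the centre of the book's underside lies when home. Inside 112 mm wide (y); walls 4 thick, 18 high, x = -50 (mouth) to +55; back block 26 high, inner face at x = +55 mm. A book at home stands out 5 mm. Three trays side by side, 124 mm apart, in changing order.
- tester: Fixed pull tester: grey housing 170 (x) x 160 (y) x 50 mm, round white dial of 160 mm on top (face 55 mm above the origin, knob in its middle), low page clamp 85 to 145 mm in +x, up to 100 mm high. Origin: under the dial's centre, on the mat. Black lines part three sectors, marked near the rim with one, two and three dots.
- peak (a joint): Peak pointer with reset knob, rad. 0 = zero stop (pointer along the tester's +y); grows clockwise from above, to 1.65. One-dot sector 0.30 to 0.70, two dots 0.70 to 1.10, three dots 1.10 to 1.55; it lies over a line within 0.08 of it. Starts in one of the sectors, stays where left; turning takes 0.03 N m.
- peak_grip (a point): On the knob's axis at the height to grip, 30 mm above the dial. The knob is an upright bar 14 mm thick (x of this frame), 44 mm long (y), 9 to 41 mm above the dial; the flat steel pointer continues it along +y to 55 mm from the axis, 5 to 8 mm above the dial.
- peak_tip (a point): Tip of the pointer, 55 mm from the knob's axis.
- weight: Bystander: brass paste-down weight with a small top knob, 52 mm across, 60 mm high, standing. Origin at its underside.
- tub: Bystander: white glue tub with a blue lid, 90 mm across, 110 mm high, standing. Origin at its underside.
- folder: Bystander: ivory bone folder, 160 mm long, 22 wide, 6 thick, lying along its x axis. Origin at its underside.
- ruler: Bystander: steel ruler, 300 mm long (along its y), 30 wide, 4 thick, lying behind the trays. Origin at its underside.
- volumes: Bystander: two finished books lying one on the other, 140 x 100 mm, 46 mm high. Origin at its underside.
- awl: Bystander: awl with a wooden handle, 140 mm long, lying along its x axis. Origin at its underside.
- brushpot: Bystander: white pot of brushes, 68 mm across, 85 mm high, 180 mm with the brushes. Origin at its underside.
There are look-alikes about, which are no part of the job. Leave any pink or purple look-alike of the book alone.

How it is judged:
By the outcome, as a careful person would: the job done as asked, in the order asked, and still so for the second after the job is handed in, with the robot touching nothing.
It also fails if it takes over 54 s, if anything falls off the work surface, if the arm or the gripper's body presses on something with over 40 N, if the wrist force passes 120 N, or if a joint passes its speed limit or range.

## Working session

There is one attempt and no reset: what is moved stays moved. The work goes in short steps, Python scripts to look and compute and a tool call to move; the robot and the scene stay as the last step left them, time stands still between calls to the robot, and variables do not carry over. Pictures are saved under pics/ and viewed, at most 10 in all, crops included, and the job is handed in when it is done.

Besides the shell and the picture viewer there is one more tool, called after "Emit:" by a JSON object that holds its "name" and its "arguments". send_rows: Moves the arm, as the interface text tells. Its arguments: {"type":"object","properties":{"motion":{"type":"array"},"squeeze":{"type":"number"}},"required":["motion"]}

```bash
mkdir -p pics; ls; cat > h.py <<'E'
from station import *
import numpy as np, cv2
def shot(name,tag=None):
    c=camera(name)
    if tag: cv2.imwrite(f'pics/{tag}.png',c['pixels'][:,:,::-1])
    np.savez(f'{tag or name}.npz',**c)
    return c
def ray(c,u,v):
    R=cv2.Rodrigues(np.array(c['rvec'],float))[0];t=np.array(c['tvec'],float).ravel()
    d=np.stack([(np.asarray(u,float)-c['cx'])/c['fx'],(np.asarray(v,float)-c['cy'])/c['fy'],np.ones(np.shape(u))],-1)
    return -R.T@t, d@R
def onplane(c,u,v,z):
    o,d=ray(c,u,v); return o+d*((z-o[2])/d[...,2])[...,None]
def cloud(c):
    v,u=np.mgrid[:480,:640]; o,d=ray(c,u,v); return o+d*c['depth'][...,None]
E
python3 - <<'E'
from h import *
shot('scene','scene0');shot('top','top0');print(get_obs())
E
```

```text
pics
{'time_s': 0.1, 'qpos': array([ 1.27443413e+00,  3.00407726e-01,  1.52154745e+00, -5.89771342e-06,
        1.32068039e+00, -6.65950186e-02]), 'joint_vel': array([-0.00201958, -0.00224657, -0.00043568, -0.00082588, -0.00168122,
       -0.00013122]), 'tau': array([-2.08204224e-04, -5.32631993e+01, -3.53285229e+01,  7.09128915e-02,
        2.34872365e-02, -8.33913828e-05]), 'ee_pos': array([0.12519359, 0.53531256, 0.20493531]), 'eef_rot': array([-3.14055167e+00, -6.37016667e-05,  2.91182690e+00]), 'force': array([-0.63756868,  0.47320911, -0.39921389]), 'moment': array([-0.01208367, -0.01178661,  0.03900413]), 'grip_force': 0.0, 'grip_width': 0.09387280796196074}
```

View pics/scene0.png

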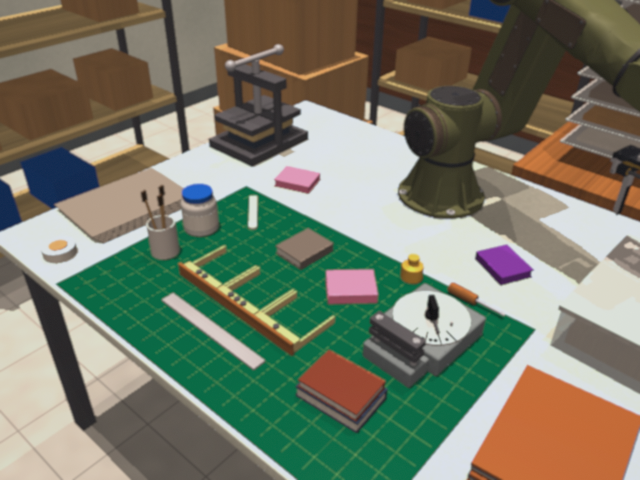

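View pics/top0.png

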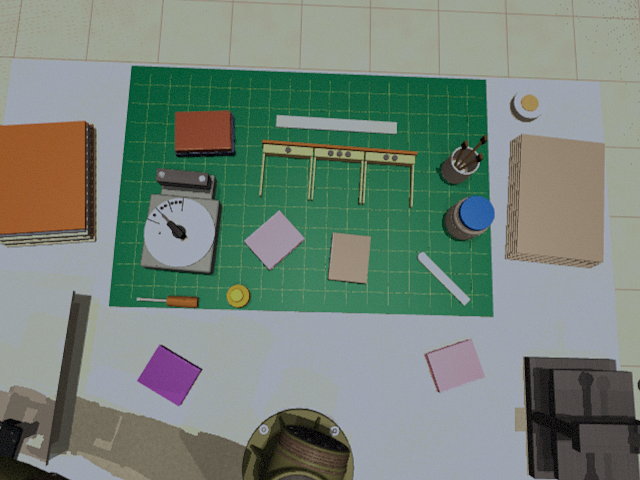

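The scene shows the grey-brown book at top-view pixel (350,258), with pink look-alikes at (275,240) and (455,365). The trays are at (262–412, 150–205) and the tester dial is at (180,232). I'll zoom in on the dial and the studs.

```bash
python3 - <<'E'
from h import *
c=np.load('top0.npz');im=c['pixels'][:,:,::-1]
a=cv2.resize(im[180:280,130:230],(500,500),interpolation=cv2.INTER_CUBIC)
b=cv2.resize(im[130:215,250:425],(800,388),interpolation=cv2.INTER_CUBIC)
cv2.imwrite('pics/dial.png',a);cv2.imwrite('pics/trays.png',b)
P=cloud(c); f=lambda u,v:P[v,u].round(4)
print('cam',ray(c,320,240)[0])
for n,(u,v) in dict(book=(350,258),pink=(275,240),mat=(320,280),dial=(195,250),wall=(312,180),studblock=(290,152),rblock=(350,155),weight=(237,296),awl=(180,301),clamp=(185,178),tub=(476,212),folder=(442,277),housing=(150,262)).items(): print(n,f(u,v))
hsv=cv2.cvtColor(np.ascontiguousarray(c['pixels']),cv2.COLOR_RGB2HSV)
for n,p in dict(book=(350,258),pink=(275,240),dial=(195,250),ptr=(178,232),block=(300,152)).items(): print(n,c['pixels'][p[1],p[0]],hsv[p[1],p[0]])
E
```

```text
cam [ 0.31786057 -0.00158662  1.2110371 ]
book [ 0.4633 -0.1072  0.0253]
pink [0.5003 0.0693 0.0247]
mat [ 0.412  -0.0393 -0.0016]
dial [0.4674 0.2478 0.0516]
wall [ 6.551e-01 -1.310e-02  4.000e-04]
studblock [0.7159 0.0422 0.0254]
rblock [ 0.7122 -0.1025  0.0304]
weight [0.3665 0.147  0.0543]
awl [0.3527 0.2799 0.0233]
clamp [0.6225 0.271  0.0974]
tub [ 0.5637 -0.3772  0.1129]
folder [ 0.4269 -0.3277  0.0087]
housing [0.4377 0.3485 0.0452]
book [153 141 123] [ 18  50 153]
pink [161 148 163] [146  23 163]
dial [157 163 176] [111  28 176]
ptr [53 45 43] [ 6 48 53]
block [159 164 117] [ 33  73 164]
```

View pics/dial.png

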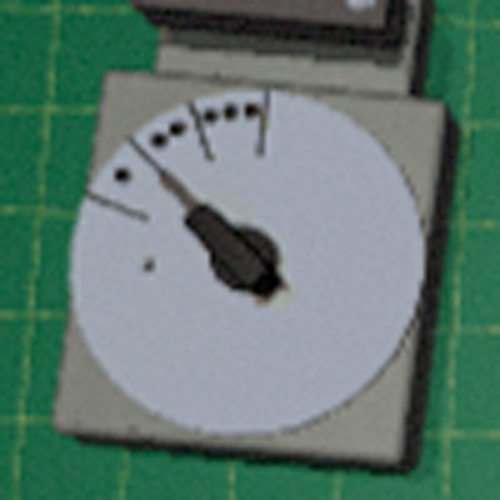

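View pics/trays.png

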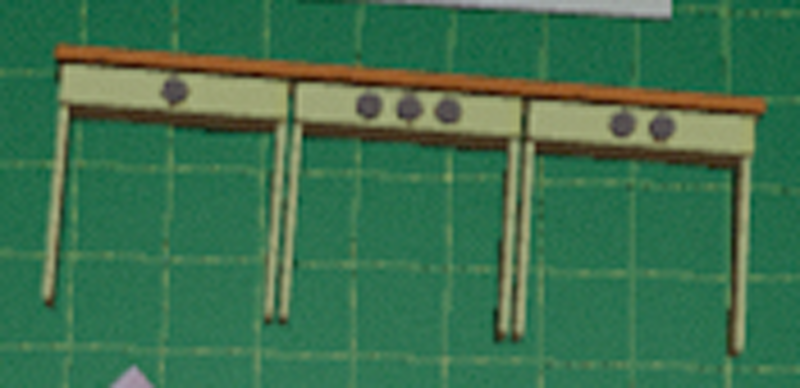

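```bash
python3 - <<'E'
from h import *
c=np.load('top0.npz');c=dict(c)
P=cloud(c); s=c['pixels'].astype(int)
px=lambda u,v:(130+(u+.5)/5-.5,180+(v+.5)/5-.5)
zd=.057  # dial face incl. mat
# dial: bright bluish pixels
hsv=cv2.cvtColor(np.ascontiguousarray(c['pixels']),cv2.COLOR_RGB2HSV)
m=((hsv[...,2]>150)&(hsv[...,0]>100)&(hsv[...,0]<125)).astype(np.uint8); m[:,:135]=0;m[:190]=0;m[:,225:]=0;m[275:]=0
m=cv2.morphologyEx(m,cv2.MORPH_OPEN,np.ones((3,3)))
cn=max(cv2.findContours(m,0,1)[0],key=cv2.contourArea); h=cv2.convexHull(cn)[:,0]
print('dial depth z',np.median(P[m>0][:,2]))
q=onplane(c,h[:,0],h[:,1],zd); (cx,cy),r=cv2.minEnclosingCircle(q[:,:2].astype(np.float32))
A=np.c_[2*q[:,:2],np.ones(len(q))];sol=np.linalg.lstsq(A,(q[:,:2]**2).sum(1),rcond=None)[0]
print('centre',cx,cy,r,sol[:2]); O=sol[:2]
def ang(p): d=p[:2]-O; return np.arctan2(d[0],d[1]),np.hypot(*d)  # clockwise from +y
for n,uv in dict(l3o=(88,195),l3i=(148,218),l7o=(130,140),l11o=(192,102),l11i=(210,158),l155o=(269,90),l155i=(260,155)).items():
    print(n,ang(onplane(c,*px(*uv),zd)))
for uv in [(163,178),(170,184),(180,195)]: print('ptr',ang(onplane(c,*px(*uv),zd+.0065)))
print('knob far end',ang(onplane(c,*px(200,212),zd+.041)),ang(onplane(c,*px(270,285),zd+.03)))
# housing edges
m2=(P[...,2]>.03)&(P[...,2]<.07)&(np.indices(m.shape)[1]>130)&(np.indices(m.shape)[1]<230)&(np.indices(m.shape)[0]>185)&(np.indices(m.shape)[0]<285)
k=max(cv2.findContours(m2.astype(np.uint8),0,1)[0],key=cv2.contourArea)[:,0]
print('housing',cv2.minAreaRect(onplane(c,k[:,0],k[:,1],.052)[:,:2].astype(np.float32)))
# book
P2=P
m3=((P[...,2]>.017)&(P[...,2]<.035)).astype(np.uint8); m3[:,:325]=0;m3[:,375:]=0;m3[:225]=0;m3[290:]=0
m3=cv2.morphologyEx(m3,cv2.MORPH_OPEN,np.ones((3,3)))
k=max(cv2.findContours(m3,0,1)[0],key=cv2.contourArea)[:,0]
print('book',cv2.minAreaRect(onplane(c,k[:,0],k[:,1],.026)[:,:2].astype(np.float32)))
# pink on mat
m4=((P[...,2]>.017)&(P[...,2]<.035)).astype(np.uint8); m4[:,:240]=0;m4[:,310:]=0;m4[:208]=0;m4[275:]=0
k=max(cv2.findContours(m4,0,1)[0],key=cv2.contourArea)[:,0]
print('pink',cv2.boxPoints(cv2.minAreaRect(onplane(c,k[:,0],k[:,1],.026)[:,:2].astype(np.float32))))
# tray: block corner/ wall points (trays crop px)
pt=lambda u,v:(250+(u+.5)*175/800-.5,130+(v+.5)*85/388-.5)
for n,(u,v,z) in dict(Ltop=(60,102,.028),Rtop=(752,158,.028),mL=(49,303,.02),m12=(270,320,.02),m13=(284,320,.02),m23=(501,338,.02),m22=(516,338,.02),mR=(736,352,.02),s1=(174,91,.028),s3=(409,107,.028),s2a=(622,125,.028),s2b=(661,127,.028)).items():
    print(n,onplane(c,*pt(u,v),z).round(4))
m=(P[...,2]>.02)&(P[...,2]<.04); m[:, :262]=0;m[:,415:]=0;m[:140]=0;m[168:]=0
print('block z',np.median(P[m][:,2]))
E
```

```text
dial depth z 0.05489639494076215
centre 0.5072447061538696 0.28543904423713684 0.07951050996780396 [0.50745076 0.28537634]
l3o (np.float64(0.35899122262919897), np.float64(0.07901737014385916))
l3i (np.float64(0.37281312716649323), np.float64(0.04951744756272556))
l7o (np.float64(0.7568040979924171), np.float64(0.07857309293882368))
l11o (np.float64(1.174309058726424), np.float64(0.07880365256533216))
l11i (np.float64(1.1617142932998266), np.float64(0.05100678567248551))
l155o (np.float64(1.6229343107801637), np.float64(0.07965608994573581))
l155i (np.float64(1.6166830006288242), np.float64(0.049019629128489846))
ptr (np.float64(0.738899151207047), np.float64(0.05271650910727828))
ptr (np.float64(0.744954662810819), np.float64(0.04844254601871235))
ptr (np.float64(0.7375319450314575), np.float64(0.041521971439480256))
knob far end (np.float64(0.8692734683093906), np.float64(0.018440871635336035)) (np.float64(-2.433482458246812), np.float64(0.02401929225224354))
housing ((0.5219341516494751, 0.28295308351516724), (0.16411422193050385, 0.20015576481819153), 86.47479248046875)
book ((0.46601274609565735, -0.10570642352104187), (0.09011721611022949, 0.10996095836162567), 85.46292877197266)
pink [[4.3251216e-01 7.9812884e-02]
 [5.0842273e-01 4.2688660e-04]
 [5.7353675e-01 6.2690288e-02]
 [4.9762619e-01 1.4207628e-01]]
Ltop [0.7127 0.1075 0.028 ]
Rtop [ 0.6957 -0.2582  0.028 ]
mL [0.6059 0.1089 0.02  ]
m12 [ 0.6008 -0.0065  0.02  ]
m13 [ 0.6011 -0.0138  0.02  ]
m23 [ 0.5954 -0.1275  0.02  ]
m22 [ 0.5956 -0.1353  0.02  ]
mR [ 0.5921 -0.2511  0.02  ]
s1 [0.721  0.0479 0.028 ]
s3 [ 0.7169 -0.0762  0.028 ]
s2a [ 0.7112 -0.1891  0.028 ]
s2b [ 0.7109 -0.2098  0.028 ]
block z 0.02726347094511561
```

The lines are rotated by about 0.065 rad (the tester's yaw). That puts the pointer at about 0.675, over the line between one dot and two dots, so tray 1 or tray 2 will do. The pink book blocks tray 1, so I'll use tray 2, the rightmost, with home at about (0.644, -0.197) and yaw -0.041. First I turn the tool for the side push.

Emit:
{"name": "send_rows", "arguments": {"motion": [[[0,0,0],[0,0,0.97],-0.1],[[0,0,0],[0,0,0.97],-0.1],[[0,0,0],[0,0,0.97],-0.1],[[0,0,0],[0,0,0.97],-0.1],[[0,0,0],[0,0,0.97],-0.1],[[0,0,0],[0,0,0.97],-0.1],[[0,0,0],[0,0,0.97],-0.1],[[0,0,0],[0,0,0.97],-0.1],[[0,0,0],[0,0,0.97],-0.1],[[0,0,0],[0,0,0.97],-0.1],[[0,0,0],[0,0,0.97],-0.1],[[0,0,0],[0,0,0.97],-0.1]]}}

```text
time_s: 1.3
ee_pos: [0.1252, 0.5354, 0.2051]
eef_rot: [-3.141, 0.001, 1.51]
force: [-0.0, 0.4, 0.4]
grip_width: 0.0426
grip_force: 0.0
```

```bash
cat > go.py <<'E'
import sys
from h import *
from scipy.spatial.transform import Rotation as Ro
x,y,z,yaw=map(float,sys.argv[1:5])
o=get_obs();p=o['ee_pos'];R=Ro.from_euler('xyz',o['eef_rot']).as_matrix()
T=Ro.from_euler('xyz',[np.pi,0,yaw]).as_matrix()
print('t',o['time_s'],'p',p.round(4),'rpy',o['eef_rot'].round(3),'F',o['force'].round(1),'w',round(o['grip_width'],4),'q6',o['qpos'][5].round(2))
print('shift now-axes',(R.T@(np.array([x,y,z])-p)/.03).round(2),'turn',(Ro.from_matrix(R.T@T).as_rotvec()/.12).round(2),'shift target-axes',(T.T@(np.array([x,y,z])-p)/.03).round(2))
E
python3 go.py .468 -.035 .1 1.511
```

```text
t 1.3 p [0.1252 0.5354 0.2051] rpy [-3.141e+00  1.000e-03  1.510e+00] F [-0.   0.4  0.4] w 0.0426 q6 1.34
shift now-axes [-18.28  12.56   3.51] turn [-0.    0.01 -0.01] shift target-axes [-18.3   12.54   3.5 ]
```

Emit:
{"name": "send_rows", "arguments": {"motion": [[[-0.76,0.52,0],[0,0,0],-0.1],[[-0.76,0.52,0],[0,0,0],-0.1],[[-0.76,0.52,0],[0,0,0],-0.1],[[-0.76,0.52,0],[0,0,0],-0.1],[[-0.76,0.52,0],[0,0,0],-0.1],[[-0.76,0.52,0],[0,0,0],-0.1],[[-0.76,0.52,0],[0,0,0],-0.1],[[-0.76,0.52,0],[0,0,0],-0.1],[[-0.76,0.52,0],[0,0,0],-0.1],[[-0.76,0.52,0],[0,0,0],-0.1],[[-0.76,0.52,0],[0,0,0],-0.1],[[-0.76,0.52,0],[0,0,0],-0.1]]}}

```text
time_s: 2.5
ee_pos: [0.2972, 0.2508, 0.2053]
eef_rot: [-3.141, 0.0, 1.515]
force: [0.5, 0.8, -0.2]
grip_width: 0.0427
grip_force: 0.0
```

Emit:
{"name": "send_rows", "arguments": {"motion": [[[-0.76,0.52,0],[0,0,0],-0.1],[[-0.76,0.52,0],[0,0,0],-0.1],[[-0.76,0.52,0],[0,0,0],-0.1],[[-0.76,0.52,0],[0,0,0],-0.1],[[-0.76,0.52,0],[0,0,0],-0.1],[[-0.76,0.52,0],[0,0,0],-0.1],[[-0.76,0.52,0],[0,0,0],-0.1],[[-0.76,0.52,0],[0,0,0],-0.1],[[-0.76,0.52,0],[0,0,0],-0.1],[[-0.76,0.52,0],[0,0,0],-0.1],[[-0.76,0.52,0],[0,0,0],-0.1],[[-0.76,0.52,0],[0,0,0],-0.1]]}}

```text
time_s: 3.7
ee_pos: [0.4689, -0.0328, 0.2052]
eef_rot: [-3.141, -0.0, 1.515]
force: [-0.4, 0.7, 1.0]
grip_width: 0.0421
grip_force: 0.0
```

```bash
python3 go.py .468 -.035 .011 1.52
```

```text
t 3.7 p [ 0.4689 -0.0328  0.2052] rpy [-3.141 -0.     1.515] F [-0.4  0.7  1. ] w 0.0421 q6 -0.09
shift now-axes [-0.08 -0.02  6.47] turn [-0.   -0.   -0.04] shift target-axes [-0.08 -0.03  6.47]
```

Emit:
{"name": "send_rows", "arguments": {"motion": [[[-0.1,0,0.9],[0,0,0],-0.1],[[0,0,0.9],[0,0,-0.12],-0.1],[[0,0,0.9],[0,0,0],-0.1],[[0,0,0.9],[0,0,0],-0.1],[[0,0,0.9],[0,0,0],-0.1],[[0,0,0.8],[0,0,0],-0.1],[[0,0,0.6],[0,0,0],-0.1],[[0,0,0.35],[0,0,0],-0.1],[[0,0,0.22],[0,0,0],-0.1],[[0,0,0],[0,0,0],-0.1]]}}

```text
time_s: 4.7
ee_pos: [0.4682, -0.0347, 0.011]
eef_rot: [-3.141, -0.0, 1.529]
force: [0.0, 0.9, -0.4]
grip_width: 0.0423
grip_force: 0.0
```

Emit:
{"name": "send_rows", "arguments": {"motion": [[[-0.2,0,0],[0,0,0],-0.1],[[-0.2,0,0],[0,0,0],-0.1],[[-0.2,0,0],[0,0,0],-0.1],[[-0.2,0,0],[0,0,0],-0.1],[[-0.2,0,0],[0,0,0],-0.1],[[-0.2,0,0],[0,0,0],-0.1],[[-0.2,0,0],[0,0,0],-0.1],[[-0.2,0,0],[0,0,0],-0.1],[[-0.2,0,0],[0,0,0],-0.1],[[-0.2,0,0],[0,0,0],-0.1]]}}

```text
time_s: 5.7
ee_pos: [0.4659, -0.0951, 0.0114]
eef_rot: [-3.142, -0.0, 1.529]
force: [0.1, 3.6, 4.4]
grip_width: 0.0423
grip_force: 2.1
```

```bash
python3 go.py .468 -.136 .011 1.53; cat > book.py <<'E'
from h import *
c=shot('top');P=cloud(c);hsv=cv2.cvtColor(np.ascontiguousarray(c['pixels']),cv2.COLOR_RGB2HSV)
m=((P[...,2]>.017)&(P[...,2]<.033)&(hsv[...,0]<26)&(hsv[...,0]>10)&(hsv[...,1]<90)&(P[...,0]>.38)&(P[...,0]<.695)&(P[...,1]<-.03)&(P[...,1]>-.26)).astype(np.uint8)
m=cv2.morphologyEx(m,cv2.MORPH_OPEN,np.ones((5,5)))
k=max(cv2.findContours(m,0,1)[0],key=cv2.contourArea)[:,0]
r=cv2.minAreaRect(onplane(c,k[:,0],k[:,1],.026)[:,:2].astype(np.float32)); print('book',r); print(cv2.boxPoints(r).round(4).tolist())
E
python3 book.py
```

```text
t 5.7 p [ 0.4659 -0.0951  0.0114] rpy [-3.142 -0.     1.529] F [0.1 3.6 4.4] w 0.0423 q6 -0.24
shift now-axes [-1.36  0.13  0.01] turn [-0. -0. -0.] shift target-axes [-1.36  0.13  0.01]Traceback (most recent call last):
  File "book.py", line 5, in <module>
    k=max(cv2.findContours(m,0,1)[0],key=cv2.contourArea)[:,0]
      ~~~^^^^^^^^^^^^^^^^^^^^^^^^^^^^^^^^^^^^^^^^^^^^^^^^
ValueError: max() iterable argument is empty
```

Emit:
{"name": "send_rows", "arguments": {"motion": [[[-0.2,0,0],[0,0,0],-0.1],[[-0.2,0,0],[0,0,0],-0.1],[[-0.2,0,0],[0,0,0],-0.1],[[-0.2,0,0],[0,0,0],-0.1],[[-0.2,0,0],[0,0,0],-0.1],[[-0.2,0,0],[0,0,0],-0.1],[[-0.16,0,0],[0,0,0],-0.1],[[0,0,0],[0,0,0],-0.1]]}}

```text
time_s: 6.55
ee_pos: [0.4642, -0.1361, 0.0113]
eef_rot: [-3.142, 0.0, 1.529]
force: [-0.4, -0.5, -1.0]
grip_width: 0.0424
grip_force: 0.0
```

Emit:
{"name": "send_rows", "arguments": {"motion": [[[0.4,0,0],[0,0,0],-0.1],[[0.6,0,-0.3],[0,0,0],-0.1],[[0,0,-0.9],[0,0,1],-0.1],[[0,0,-0.9],[0,0,1],-0.1],[[0,0,-0.3],[0,0,1],-0.1],[[0,0,0],[0,0,1],-0.1],[[0,0,0],[0,0,1],-0.1],[[0,0,0],[0,0,1],-0.1],[[0,0,0],[0,0,1],-0.1],[[0,0,0],[0,0,1],-0.1],[[0,0,0],[0,0,1],-0.1],[[0,0,0],[0,0,1],-0.1]]}}

```text
time_s: 7.75
ee_pos: [0.4654, -0.1045, 0.0833]
eef_rot: [3.141, 0.0, 0.325]
force: [-0.5, -0.7, 0.1]
grip_width: 0.0424
grip_force: 0.0
```

Emit:
{"name": "send_rows", "arguments": {"motion": [[[0,0,0],[0,0,1],-0.1],[[0,0,0],[0,0,1],-0.1],[[0,0,0],[0,0,1],-0.1]]}}

```text
time_s: 8.05
ee_pos: [0.4654, -0.1045, 0.0833]
eef_rot: [3.142, 0.0, -0.035]
force: [-0.9, -0.1, 0.1]
grip_width: 0.0421
grip_force: 0.0
```

```bash
python3 go.py .35 -.1855 .1 -.041; python3 book.py
```

```text
t 8.05 p [ 0.4654 -0.1045  0.0833] rpy [ 3.142  0.    -0.035] F [-0.9 -0.1  0.1] w 0.0421 q6 1.31
shift now-axes [-3.75  2.83 -0.56] turn [0.   0.   0.05] shift target-axes [-3.73  2.85 -0.56]
book ((0.4270266592502594, -0.222183957695961), (0.023391248658299446, 0.0380106158554554), 89.96537017822266)
[[0.40799999237060547, -0.23389999568462372], [0.44600000977516174, -0.23389999568462372], [0.44600000977516174, -0.21050000190734863], [0.40799999237060547, -0.21050000190734863]]
```

Emit:
{"name": "send_rows", "arguments": {"motion": [[[-0.6,0.2,0],[0,0,0],0.1],[[-0.6,0.4,0],[0,0,0],0.1],[[-0.6,0.45,0],[0,0,0],0.1],[[-0.6,0.45,0],[0,0,0],0.1],[[-0.6,0.45,0],[0,0,0],0.1],[[-0.5,0.45,0],[0,0,0],0.1],[[-0.25,0.43,0],[0,0,0],0.1],[[0,0,0],[0,0,0],0.1]]}}

```text
time_s: 8.9
ee_pos: [0.35, -0.1872, 0.0834]
eef_rot: [3.141, -0.0, -0.03]
force: [0.1, -0.4, 0.8]
grip_width: 0.0519
grip_force: 0.0
```

```bash
python3 go.py .36 -.185 .011 -.041; python3 book.py; python3 -c "
from h import *
shot('top','top1');shot('scene','scene1')
a=np.hstack([cv2.imread('pics/top1.png')[120:360,230:530],cv2.imread('pics/scene1.png')[120:360,150:450]])
cv2.imwrite('pics/both1.png',a)"
```

```text
t 8.9 p [ 0.35   -0.1872  0.0834] rpy [ 3.141 -0.    -0.03 ] F [ 0.1 -0.4  0.8] w 0.0519 q6 1.02
shift now-axes [ 0.33 -0.08  2.41] turn [ 0.   -0.    0.09] shift target-axes [ 0.33 -0.09  2.41]
book ((0.46270185708999634, -0.19125615060329437), (0.08816114813089371, 0.10830078274011612), 86.95267486572266)
[[0.40630000829696655, -0.23240000009536743], [0.5144000053405762, -0.23819999396800995], [0.51910001039505, -0.1500999927520752], [0.41100001335144043, -0.1444000005722046]]
```

View pics/both1.png

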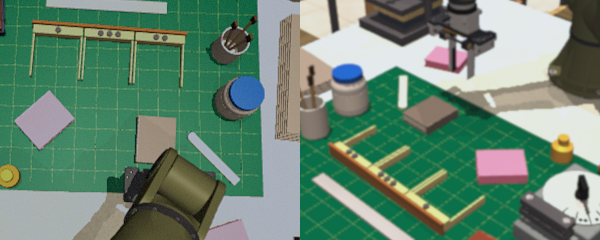

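The top crop (full-image pixel (386,259)) shows the book square in front of the two-stud tray at (0.463, -0.191) with yaw -0.053, and the folder is clear. I'll lower the tool and push forward.

Emit:
{"name": "send_rows", "arguments": {"motion": [[[0,0,0.8],[0,0,0.09],0.1],[[0,0,0.8],[0,0,0],0.1],[[0,0,0.5],[0,0,0],0.1],[[0,0,0.3],[0,0,0],0.1],[[0.3,0,0],[0,0,0],0.1],[[0.4,0,0],[0,0,0],0.1],[[0.4,0,0],[0,0,0],0.1],[[0.25,0,0],[0,0,0],0.1],[[0.2,0,0],[0,0,0],0.1],[[0.2,0,0],[0,0,0],0.1],[[0.2,0,0],[0,0,0],0.1],[[0.2,0,0],[0,0,0],0.1]]}}

```text
time_s: 10.25
ee_pos: [0.415, -0.1895, 0.0114]
eef_rot: [-3.141, 0.001, -0.041]
force: [-3.3, 0.4, 1.3]
grip_width: 0.0517
grip_force: 1.8
```

Emit:
{"name": "send_rows", "arguments": {"motion": [[[0.25,0,0],[0,0,0],0.1],[[0.25,0,0],[0,0,0],0.1],[[0.25,0,0],[0,0,0],0.1],[[0.25,0,0],[0,0,0],0.1],[[0.25,0,0],[0,0,0],0.1],[[0.25,0,0],[0,0,0],0.1],[[0.25,0,0],[0,0,0],0.1],[[0.25,0,0],[0,0,0],0.1],[[0,0,0],[0,0,0],0.1]]}}

```text
time_s: 11.15
ee_pos: [0.4759, -0.1921, 0.0114]
eef_rot: [3.141, -0.001, -0.041]
force: [-0.2, 0.5, 0.2]
grip_width: 0.0513
grip_force: 0.0
```

```bash
python3 go.py .5806 -.194 .011 -.041; python3 book.py
```

```text
t 11.15 p [ 0.4759 -0.1921  0.0114] rpy [ 3.141e+00 -1.000e-03 -4.100e-02] F [-0.2  0.5  0.2] w 0.0513 q6 1.16
shift now-axes [ 3.49 -0.08  0.02] turn [ 0.   -0.01 -0.  ] shift target-axes [ 3.49 -0.08  0.01]
book ((0.5603369474411011, -0.1686595380306244), (0.03393686190247536, 0.06476423144340515), 87.49308013916016)
[[0.5271999835968018, -0.1842000037431717], [0.5918999910354614, -0.18700000643730164], [0.5934000015258789, -0.15309999883174896], [0.5286999940872192, -0.15029999613761902]]
```

Emit:
{"name": "send_rows", "arguments": {"motion": [[[0.3,0,0],[0,0,0],0.1],[[0.3,0,0],[0,0,0],0.1],[[0.3,0,0],[0,0,0],0.1],[[0.3,0,0],[0,0,0],0.1],[[0.3,0,0],[0,0,0],0.1],[[0.3,0,0],[0,0,0],0.1],[[0.3,0,0],[0,0,0],0.1],[[0.3,0,0],[0,0,0],0.1],[[0.3,0,0],[0,0,0],0.1],[[0.3,0,0],[0,0,0],0.1],[[0.15,0,0],[0,0,0],0.1],[[0.1,0,0],[0,0,0],0.1]]}}

```text
time_s: 12.4
ee_pos: [0.5726, -0.196, 0.0113]
eef_rot: [-3.142, 0.0, -0.041]
force: [-4.2, -0.2, 4.0]
grip_width: 0.0517
grip_force: 2.1
```

Emit:
{"name": "send_rows", "arguments": {"motion": [[[0.05,0,0],[0,0,0],0.1],[[0.05,0,0],[0,0,0],0.1],[[0.05,0,0],[0,0,0],0.1]]}}

```text
time_s: 12.7
ee_pos: [0.5767, -0.1962, 0.0113]
eef_rot: [-3.142, 0.0, -0.042]
force: [-2.4, -0.6, 1.0]
grip_width: 0.0512
grip_force: 1.2
```

Emit:
{"name": "send_rows", "arguments": {"motion": [[[0.05,0,0],[0,0,0],0.1],[[0.05,0,0],[0,0,0],0.1]]}}

```text
time_s: 12.9
ee_pos: [0.5798, -0.1963, 0.0113]
eef_rot: [-3.142, 0.0, -0.041]
force: [-2.7, 1.4, 1.7]
grip_width: 0.0519
grip_force: 1.1
```

Emit:
{"name": "send_rows", "arguments": {"motion": [[[0.03,0,0],[0,0,0],0.1],[[0.03,0,0],[0,0,0],0.1]]}}

```text
time_s: 13.1
ee_pos: [0.5816, -0.1964, 0.0113]
eef_rot: [-3.142, 0.0, -0.041]
force: [-1.8, -0.3, 0.2]
grip_width: 0.0519
grip_force: 1.1
```

Emit:
{"name": "send_rows", "arguments": {"motion": [[[0.03,0,0],[0,0,0],0.1],[[0.03,0,0],[0,0,0],0.1]]}}

```text
time_s: 13.3
ee_pos: [0.5834, -0.1965, 0.0113]
eef_rot: [-3.142, -0.0, -0.041]
force: [-2.2, 0.4, -0.3]
grip_width: 0.0516
grip_force: 1.0
```

Emit:
{"name": "send_rows", "arguments": {"motion": [[[0.03,0,0],[0,0,0],0.1],[[0.03,0,0],[0,0,0],0.1]]}}

```text
time_s: 13.5
ee_pos: [0.5842, -0.1965, 0.0113]
eef_rot: [-3.141, 0.003, -0.041]
force: [-16.0, 2.0, 10.0]
grip_width: 0.0516
grip_force: 7.6
```

Emit:
{"name": "send_rows", "arguments": {"motion": [[[0.03,0,0],[0,0,0],0.1],[[0.03,0,0],[0,0,0],0.1]]}}

```text
time_s: 13.7
ee_pos: [0.5843, -0.1965, 0.0113]
eef_rot: [-3.141, 0.007, -0.041]
force: [-29.6, 2.3, 19.4]
grip_width: 0.0519
grip_force: 14.9
```

```bash
python3 go.py .5806 -.194 .011 -.041; python3 book.py; python3 -c "
from h import *
shot('top','top2');shot('scene','scene2')
a=np.hstack([cv2.imread('pics/top2.png')[130:230,330:430],cv2.imread('pics/scene2.png')[230:330,160:310]])
cv2.imwrite('pics/both2.png',cv2.resize(a,None,fx=3,fy=3,interpolation=2))"
```

```text
t 13.7 p [ 0.5843 -0.1965  0.0113] rpy [-3.141  0.007 -0.041] F [-29.6   2.3  19.4] w 0.0519 q6 1.23
shift now-axes [-0.13 -0.08  0.01] turn [-0.01  0.06 -0.  ] shift target-axes [-0.13 -0.08  0.01]
book ((0.6734361052513123, -0.1651802957057953), (0.020248806104063988, 0.042080897837877274), 85.9758529663086)
[[0.6517000198364258, -0.1738000065088272], [0.6937000155448914, -0.17679999768733978], [0.6951000094413757, -0.1565999984741211], [0.6531999707221985, -0.15360000729560852]]
```

View pics/both2.png

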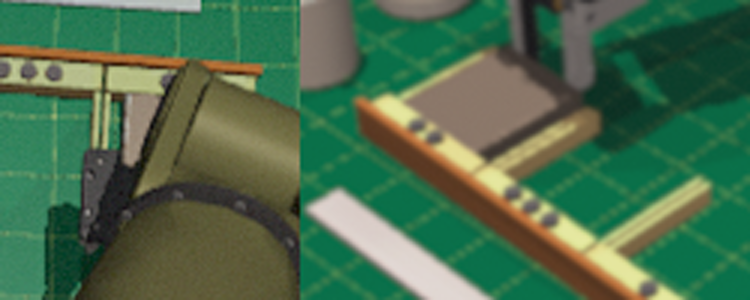

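The scene crop shows the book flush against the two-stud block (studs at about (415,125) in the crop), and the push force rose to 30 N, so it is home. Now I back off, lift and turn for the knob.

Emit:
{"name": "send_rows", "arguments": {"motion": [[[-0.2,0,0],[0,0,0],0.3],[[-0.5,0,0],[0,0,0],0.3],[[-0.5,0,0],[0,0,0],0.3],[[0,0,-0.9],[0,0,0],0.3],[[0,0,-0.9],[0,0,-0.9],0.3],[[0,0,-0.9],[0,0,-0.9],0.3],[[0,0,-0.9],[0,0,-0.9],0.3],[[0,0,-0.9],[0,0,-0.9],0.3],[[0,0,-0.9],[0,0,-0.9],0.3],[[0,0,-0.6],[0,0,-0.9],0.3],[[0,0,0],[0,0,-0.9],0.3],[[0,0,0],[0,0,-0.9],0.3]]}}

```text
time_s: 15.05
ee_pos: [0.5514, -0.1952, 0.1922]
eef_rot: [3.139, -0.001, 0.827]
force: [-0.2, -0.4, -0.5]
grip_width: 0.0612
grip_force: 0.0
```

```bash
python3 go.py .5075 .2854 .068 .83
```

```text
t 15.05 p [ 0.5514 -0.1952  0.1922] rpy [ 3.139e+00 -1.000e-03  8.270e-01] F [-0.2 -0.4 -0.5] w 0.0612 q6 0.34
shift now-axes [ 10.8  -11.93   4.13] turn [ 0.02 -0.01 -0.02] shift target-axes [ 10.83 -11.89   4.14]
```

Emit:
{"name": "send_rows", "arguments": {"motion": [[[0.54,-0.6,0],[0,0,0],0.3],[[0.54,-0.6,0],[0,0,0],0.3],[[0.54,-0.6,0],[0,0,0],0.3],[[0.54,-0.6,0],[0,0,0],0.3],[[0.54,-0.6,0],[0,0,0],0.3],[[0.54,-0.6,0],[0,0,0],0.3],[[0.54,-0.6,0],[0,0,0],0.3],[[0.54,-0.6,0],[0,0,0],0.3],[[0.54,-0.6,0],[0,0,0],0.3],[[0.54,-0.6,0],[0,0,0],0.3]]}}

```text
time_s: 16.05
ee_pos: [0.5294, 0.0471, 0.1916]
eef_rot: [3.141, -0.001, 0.823]
force: [0.4, -0.5, -0.1]
grip_width: 0.0612
grip_force: 0.0
```

Emit:
{"name": "send_rows", "arguments": {"motion": [[[0.54,-0.6,0],[0,0,0],0.3],[[0.54,-0.6,0],[0,0,0],0.3],[[0.54,-0.6,0],[0,0,0],0.3],[[0.54,-0.6,0],[0,0,0],0.3],[[0.54,-0.6,0],[0,0,0],0.3],[[0.54,-0.6,0],[0,0,0],0.3],[[0.54,-0.6,0],[0,0,0],0.3],[[0.54,-0.6,0],[0,0,0],0.3],[[0.54,-0.55,0],[0,0,0],0.3],[[0.54,-0.5,0],[0,0,0],0.3]]}}

```text
time_s: 17.05
ee_pos: [0.5108, 0.2855, 0.1916]
eef_rot: [3.141, -0.001, 0.823]
force: [1.1, 0.0, -0.7]
grip_width: 0.0614
grip_force: 0.0
```

```bash
python3 go.py .5075 .2854 .070 .83; python3 book.py; python3 - <<'E'
from h import *
c=shot('scene','scene3')
# knob from scene view: dark pixels above dial; ray through top of knob; compare with dial centre
R=cv2.Rodrigues(c['rvec'])[0]
for p in ([.5075,.2854,.098],[.5075,.2854,.066],[.5075+.022*np.sin(.74),.2854+.022*np.cos(.74),.098],[.5075-.022*np.sin(.74),.2854-.022*np.cos(.74),.098],[.5075+.055*np.sin(.74),.2854+.055*np.cos(.74),.0635]):
    q=R@np.array(p)+np.ravel(c['tvec']);u,v=c['fx']*q[0]/q[2]+c['cx'],c['fy']*q[1]/q[2]+c['cy'];print(round(u,1),round(v,1),'crop',round((u-380)*5),round((v-250)*5))
o=cv2.imread('pics/scene0.png')[250:370,360:500]
a=cv2.imread('pics/scene3.png')[250:370,360:500]
cv2.imwrite('pics/k3.png',cv2.resize(np.hstack([a,o]),None,fx=2.85,fy=2.85,interpolation=2))
E
```

```text
t 17.05 p [0.5108 0.2855 0.1916] rpy [ 3.141e+00 -1.000e-03  8.230e-01] F [ 1.1  0.  -0.7] w 0.0614 q6 1.19
shift now-axes [-0.08 -0.08  4.05] turn [ 0.   -0.01 -0.06] shift target-axes [-0.08 -0.08  4.05]
book ((0.6424694657325745, -0.19900745153427124), (0.08931455761194229, 0.10282991081476212), 89.88971710205078)
[[0.5910000205039978, -0.243599995970726], [0.6937999725341797, -0.24379999935626984], [0.6940000057220459, -0.15440000593662262], [0.5910999774932861, -0.1543000042438507]]
433.4 298.9 crop 267 245
431.6 310.7 crop 258 303
436.4 306.2 crop 282 281
430.6 291.9 crop 253 209
438.7 330.3 crop 294 402
```

View pics/k3.png

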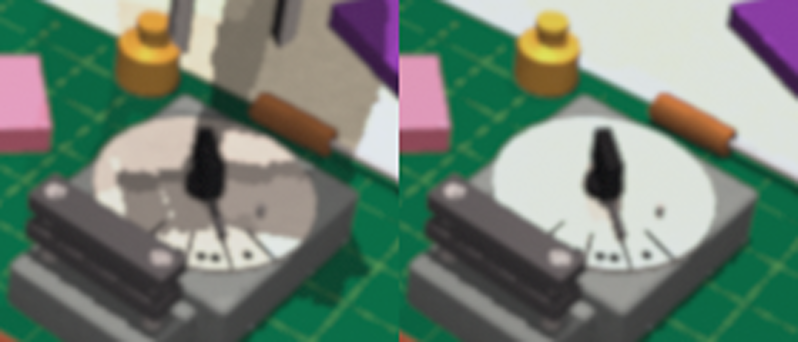

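The scene crop shows the pointer running into the line between the one-dot and two-dot sectors, at about (225,240) in the crop, so tray 2 is valid. The knob is where I computed it, so I descend and grip.

Emit:
{"name": "send_rows", "arguments": {"motion": [[[-0.08,-0.08,0.5],[0,0,-0.06],0.3],[[0,0,0.6],[0,0,0],0.3],[[0,0,0.6],[0,0,0],0.3],[[0,0,0.6],[0,0,0],0.3],[[0,0,0.6],[0,0,0],0.3],[[0,0,0.5],[0,0,0],0.3],[[0,0,0.4],[0,0,0],0.3],[[0,0,0.25],[0,0,0],0.3],[[0,0,0],[0,0,0],0.3]]}}

```text
time_s: 18.05
ee_pos: [0.5072, 0.2838, 0.0691]
eef_rot: [-3.141, 0.001, 0.83]
force: [0.4, 0.8, -0.3]
grip_width: 0.0611
grip_force: 0.0
```

Emit:
{"name": "send_rows", "arguments": {"motion": [[[0,0,0],[0,0,0],-0.5],[[0,0,0],[0,0,0],-0.9],[[0,0,0],[0,0,0],-0.9],[[0,0,0],[0,0,0],-0.9],[[0,0,0],[0,0,0],-0.9],[[0,0,0],[0,0,0],-0.9]], "squeeze": 10}}

```text
time_s: 18.65
ee_pos: [0.5075, 0.284, 0.0699]
eef_rot: [3.142, -0.0, 0.83]
force: [-0.2, 0.3, -0.3]
grip_width: 0.0166
grip_force: 0.0
```

```bash
python3 go.py .5075 .2854 .070 1.54; python3 -c "
from station import *
print(get_obs()['moment'])"
```

```text
t 18.65 p [0.5075 0.284  0.0699] rpy [ 3.142 -0.     0.83 ] F [-0.2  0.3 -0.3] w 0.0166 q6 1.19
shift now-axes [ 0.03 -0.03 -0.  ] turn [ 0.   -0.   -5.92] shift target-axes [ 0.05 -0.   -0.  ]
[-0.08670028  0.13326584 -0.00284954]
```

Nearly closed. I'll give it a few more rows.

Emit:
{"name": "send_rows", "arguments": {"motion": [[[0,0,0],[0,0,0],-0.9],[[0,0,0],[0,0,0],-0.9],[[0,0,0],[0,0,0],-0.9]], "squeeze": 10}}

```text
time_s: 18.95
ee_pos: [0.5078, 0.2838, 0.0699]
eef_rot: [3.141, -0.0, 0.83]
force: [3.5, -3.3, 0.3]
grip_width: 0.0139
grip_force: 9.9
```

Emit:
{"name": "send_rows", "arguments": {"motion": [[[0,0,0],[0,0,-0.5],-0.9],[[0,0,0],[0,0,-0.5],-0.9],[[0,0,0],[0,0,-0.5],-0.9],[[0,0,0],[0,0,-0.5],-0.9],[[0,0,0],[0,0,-0.5],-0.9],[[0,0,0],[0,0,-0.5],-0.9],[[0,0,0],[0,0,-0.5],-0.9],[[0,0,0],[0,0,-0.5],-0.9],[[0,0,0],[0,0,-0.5],-0.9],[[0,0,0],[0,0,-0.5],-0.9],[[0,0,0],[0,0,0],-0.9]]}}

```text
time_s: 20.05
ee_pos: [0.5096, 0.2831, 0.07]
eef_rot: [3.137, -0.0, 1.431]
force: [16.9, -6.9, -5.9]
grip_width: 0.0139
grip_force: 10.0
```

Emit:
{"name": "send_rows", "arguments": {"motion": [[[0,0,0],[0,0,-0.2],-0.9],[[0,0,0],[0,0,-0.2],-0.9],[[0,0,0],[0,0,-0.2],-0.9],[[0,0,0],[0,0,0],-0.9]]}}

```text
time_s: 20.45
ee_pos: [0.5098, 0.2831, 0.07]
eef_rot: [3.137, 0.0, 1.502]
force: [19.5, -8.0, -8.1]
grip_width: 0.0139
grip_force: 10.0
```

```bash
python3 go.py .5075 .2854 .070 1.54; python3 -c "
from station import *
print(get_obs()['moment'])"
```

```text
t 20.45 p [0.5098 0.2831 0.07  ] rpy [3.137 0.    1.502] F [19.5 -8.  -8.1] w 0.0139 q6 0.52
shift now-axes [ 0.07 -0.08  0.  ] turn [ 0.04  0.   -0.32] shift target-axes [ 0.07 -0.08  0.  ]
[-1.49242584 -3.60210812 -0.10059393]
```

Emit:
{"name": "send_rows", "arguments": {"motion": [[[-0.03,0.07,0],[0,0,0],-0.9],[[0,0,0],[0,0,-0.2],-0.9],[[0,0,0],[0,0,0],-0.9]]}}

```text
time_s: 20.75
ee_pos: [0.5101, 0.2829, 0.07]
eef_rot: [3.14, -0.0, 1.527]
force: [6.8, -2.9, -2.7]
grip_width: 0.0137
grip_force: 10.1
```

```bash
python3 go.py .5075 .2854 .070 1.54; python3 -c "
from station import *
print(get_obs()['moment'])"
```

```text
t 20.75 p [0.5101 0.2829 0.07  ] rpy [ 3.14  -0.     1.527] F [ 6.8 -2.9 -2.7] w 0.0137 q6 0.49
shift now-axes [ 0.08 -0.09 -0.  ] turn [ 0.01 -0.   -0.11] shift target-axes [ 0.08 -0.09 -0.  ]
[-0.51689233 -1.32119361 -0.20398502]
```

Emit:
{"name": "send_rows", "arguments": {"motion": [[[0,0.02,0],[0,0,-0.2],-0.9],[[0,0,0],[0,0,-0.2],-0.9],[[0,0,0],[0,0,0],-0.9]]}}

```text
time_s: 21.05
ee_pos: [0.5101, 0.2829, 0.0699]
eef_rot: [3.141, 0.0, 1.575]
force: [3.3, -2.3, 0.1]
grip_width: 0.0148
grip_force: 10.5
```

```bash
python3 go.py .5075 .2854 .070 1.54; python3 -c "
from station import *
print(get_obs()['moment'])"
```

```text
t 21.05 p [0.5101 0.2829 0.0699] rpy [3.141 0.    1.575] F [ 3.3 -2.3  0.1] w 0.0148 q6 0.44
shift now-axes [ 0.08 -0.09 -0.  ] turn [0.   0.   0.29] shift target-axes [ 0.08 -0.09 -0.  ]
[-0.63119362 -0.58065201 -0.24151147]
```

The vertical moment rose and the pads began to slip, so the knob is at its stop. I release and lift.

Emit:
{"name": "send_rows", "arguments": {"motion": [[[0,0,0],[0,0,0],-0.3],[[0,0,0],[0,0,0],0.3],[[0,0,0],[0,0,0],0.3],[[0,0,0],[0,0,0],0.3],[[0,0,0],[0,0,0],0.3],[[0,0,-0.4],[0,0,0],0.3],[[0,0,-0.9],[0,0,0],0.3],[[0,0,-0.9],[0,0,0],0.3],[[0,0,-0.9],[0,0,0],0.3],[[0,0,-0.9],[0,0,0],0.3]]}}

```text
time_s: 22.05
ee_pos: [0.51, 0.283, 0.192]
eef_rot: [3.141, -0.0, 1.574]
force: [-0.6, 1.1, -0.2]
grip_width: 0.0608
grip_force: 0.0
```

Emit:
{"name": "send_rows", "arguments": {"motion": [[[-0.8,-0.7,0],[0,0,0],0.3],[[0,-0.8,0],[0,0,0],0.3],[[0.8,-0.8,0],[0,0,0],0.3],[[0.8,-0.8,0],[0,0,0],0.3],[[0.8,-0.8,0],[0,0,0],0.3],[[0.8,-0.8,0],[0,0,0],0.3],[[0.8,-0.8,0],[0,0,0],0.3],[[0.8,-0.8,0],[0,0,0],0.3],[[0.8,-0.8,0],[0,0,0],0.3],[[0.8,-0.8,0],[0,0,0],0.3],[[0.8,-0.5,0],[0,0,0],0.3],[[0,0,0],[0,0,0],0.3]]}}

```text
time_s: 23.25
ee_pos: [0.2557, 0.4762, 0.1907]
eef_rot: [3.141, -0.001, 1.577]
force: [-0.4, 0.8, -0.5]
grip_width: 0.0612
grip_force: 0.0
```

```bash
python3 go.py .2 .5 .2 1.54; python3 book.py; python3 -c "
from h import *
c=shot('top','top4');im=cv2.imread('pics/top4.png')
a=cv2.resize(im[180:280,130:230],(400,400),interpolation=2);b=cv2.resize(im[130:230,330:430],(400,400),interpolation=2)
cv2.imwrite('pics/fin.png',np.hstack([a,b]))"
```

```text
t 23.25 p [0.2557 0.4762 0.1907] rpy [ 3.141e+00 -1.000e-03  1.577e+00] F [-0.4  0.8 -0.5] w 0.0612 q6 1.0
shift now-axes [ 0.81 -1.85 -0.31] turn [ 0.   -0.01  0.31] shift target-axes [ 0.74 -1.88 -0.31]
book ((0.6427995562553406, -0.19906491041183472), (0.08769267797470093, 0.1030467227101326), 88.52169036865234)
[[0.5902000069618225, -0.24160000681877136], [0.6931999921798706, -0.24420000612735748], [0.6953999996185303, -0.1565999984741211], [0.5924000144004822, -0.15389999747276306]]
```

View pics/fin.png

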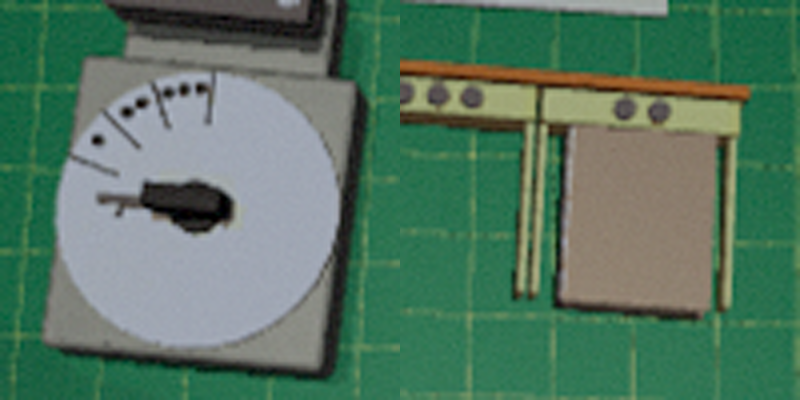

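```bash
python3 - <<'E'
from h import *
c=dict(np.load('top4.npz'));O=np.array([.5092,.2840])
px=lambda u,v:(130+(u+.5)/4-.5,180+(v+.5)/4-.5)
for O in ([.5075,.2854],[.51,.283]):
  for uv,z in [((98,198),.0635),((120,199),.0635),((135,201),.0635),((120,212),.06),((72,156),.057),((213,74),.057)]:
    p=onplane(c,*px(*uv),z)[:2]-O; print(uv,np.arctan2(*p).round(3)-.065,np.hypot(*p).round(4))
a=onplane(c,*px(98,198),.0635)-onplane(c,*px(135,201),.0635);print('seg',np.arctan2(a[0],a[1])-.065)
E
```

```text
(98, 198) -0.012000000000000004 0.0545
(120, 199) -0.0010000000000000009 0.0422
(135, 201) -0.010000000000000002 0.0337
(120, 212) -0.162 0.0428
(72, 156) 0.298 0.0781
(213, 74) 1.5450000000000002 0.0783
(98, 198) -0.058 0.0569
(120, 199) -0.060000000000000005 0.0445
(135, 201) -0.083 0.0361
(120, 212) -0.212 0.0454
(72, 156) 0.257 0.0795
(213, 74) 1.5150000000000001 0.0757
seg -0.015278047083754798
```

The pointer reads about 0 and rests at the stop, and the book is home.

```bash
python3 -c "
from station import *
print(hand_in())"
```

```text
the job is handed in; nothing more can be done
None
```

The pointer lay over the line between one and two dots, so I slid the grey book fully home in the two-stud tray, then turned the pointer back to its zero stop and handed the job in after about 23 of the 54 s.

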